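# Drop the spacers and build up an idler spindle

### The arm

A 7-joint arm with a two-finger parallel gripper is mounted at the origin on a cart in front of the work surface, level with it; the furniture and walls round the work are solid. World frame = base frame: x ahead of the robot, y to its left, z up, the work surface at z = 0. Lengths are in mm, angles in rad, forces in N, time in s.
With the tool pointing down it reaches from about 400 to 875 mm from the base axis. Payload 19.3 kg.
Tool frame: the origin (TCP) lies at the very end of the fingers, on their centre line; the grasp point (between the pads) lies 19 mm behind it (grip_point_offset is the z of the grasp point in the tool frame, in mm); z points along the fingers, x is the direction in which the jaws open and shut, and the axes are right-handed (so a half turn about z gives the same grasp; the last joint's range is limited). The gripper opens to 85 mm and grips with 20 to 120 N. Pads are 22 mm wide; open, the fingers measure 114 mm over their backs; the gripper's body (76 mm by 85 mm) begins 54 mm behind the grasp point. The pads swing forward as they close: fully open they stand 13 mm farther back than shut.
Start: joints at [1.275, 0.521, -0.036, 1.599, 0.021, 1.021, -0.113], TCP at [139.901, -609.132, 197.191] pointing down, gripper open.
Joint ranges: [-2.91, 2.91], [-0.3, 2.13], [-1.5, 1.42], [0.17, 2.43], [-1.26, 4.41], [0.16, 1.93], [-2.52, 2.52]. Speed limits (rad/s): [1.89, 1.89, 2.39, 2.39, 3.01, 3.01, 3.01].

### API

Orientations are given as a 3x3 rotation matrix whose columns are the frame's x, y, z axes.
In Python, from workcell import movep, movel, goto_joints, open_gripper, clamp, wait, inverse_kinematics, read_state, camera, PlanningError, finish_job, grip_point_offset gives the robot as it stands. Calls block until the motion is done:
- movep(position, orientation): joint-space move of the TCP to a pose.
- movel(position, frame=None, max_speed=150, guard=None): straight line of the TCP; frame=None keeps the orientation; max_speed is the mean speed in mm/s. With guard (N) it stops when the force on the tool has changed by that much, and returns True; else False.
- goto_joints(angles): joint-space move.
- open_gripper() and clamp(): open the fingers fully, or close them until they stop; the grip force is fixed at half the most.
- wait(seconds).
- inverse_kinematics(position, orientation): joint angles nearest the present ones, or None.
- read_state(): the state.
- camera(name): name is "scene" or "top" or "wrist"; returns a dict with "image" (400x640x3 uint8, blue, green, red), "range_z" (400x640 float32, mm along the optical axis (not along the pixel's ray), 0 where there is no reading), "fx", "fy", "cx", "cy" (pixels), "cam_to_world" (4x4, takes a point from camera to world coordinates). Camera axes: x right, y up, looking along -z (the intrinsics and any distortion apply to the point x, -y, -z); pixel columns grow to the right and rows downward; lengths in mm; the calibration is good to about 2 mm. A picture is of the moment at which its call begins.
A pose or a line that the arm cannot do raises PlanningError and nothing moves.
- finish_job(): hands the job in, once; it reports no verdict.
The state is a dict: "time": time; "qpos": joint angles; "qvel": joint speeds; "joint_efforts": joint torques, N m; "eef_pos": TCP position; "tool_rot": TCP orientation; "ft_force": force on the tool from outside, world axes, zero at the start; "torque": the same for the moment, N m; "finger_gap": finger opening in mm.
Only numpy, scipy, OpenCV 4.12 (cv2) and the standard library are available. Lean on these libraries where they do the work, as an engineer would, in place of code of your own. Each camera call takes 0.05 s, during which the arm holds its last target. There are 200 camera calls.

### The job

Build up the idler spindle. First pull the hopper's red-handled lever right over to drop the brass spacers onto the bench, then push the lever fully home again so that the gate is shut and its friction lock holds it. Then stack everything on the upright shaft in this order: the bearing down on the shoulder, all the brass spacers there are (two to four: those that dropped and maybe one already lying on the bench), the aluminium washer, and last the dark retaining collar, each lying flat on the one below; let go of everything and leave the oil can and the file alone.

Things in the scene. Friction and masses are not known exactly. Their poses are not given: they have to be found in the camera images.
- hopper: Blue drop-bottom hopper, fixed, 80 mm deep (x), 220 wide (y), 125 high. Origin: centre of its underside on the bench; x to its back, y to its left, z up. Three bays (centres y = -72, 0, 72 mm), each with at most one spacer on the gate at z = 85 mm. Spacers slide out forward (-x), over a chute with a 2 mm thin apron to x = -115 mm, and stop flat, centres at x about -130 to -190 mm.
- gate_lever (a joint): Hand lever on the hopper's right side (-y) that works the gate (a flap under all bays). 0: gate shut, held by the friction lock; lever leaning 0.70 rad to the hopper's back (+x); grows as the lever is pulled over the top to the front, to 1.40 rad at its stop: gate open. Stiff (3 to 4 N at the handle), stays where left.
- lever_grip (a point): Middle of the lever's red round handle, a bar 16 mm thick and 50 mm long, parallel to the hopper's y axis; 28 mm out from the middle of the 12 mm thick lever arm and 95 mm from the pivot axis; it swings in the hopper's x-z plane, 173 mm above the bench at both ends of the swing, 195 mm half-way.
- lever_pivot (a point): Point on the lever's pivot axis (which runs along the hopper's y), level with lever_grip along that axis, 100 mm above the bench; its axes are those of the hopper. lever_grip = lever_pivot + 95 mm * (sin(0.70 - q) along x, cos(0.70 - q) up).
- spindle_seat (a point): Centre of the spindle's shoulder, where the bearing rests: 45 mm above the bench, z up along the shaft. The spindle is fixed and stands upright: round grey foot 110 mm across and 12 mm high, dark shoulder 40 mm across up to 45 mm (52 mm across at its root), above it the steel shaft 20 mm thick and 64 mm long.
- spindle_tip (a point): Top of the spindle's shaft, 109 mm above the bench; its last 5 mm taper to 13 mm. Rings have 3 mm play all round and slide down freely when let go with the tip through them.
- bearing_mid (a point): Ball bearing, 12 mm high, steel with a black shield: a flat ring 60 mm across with a 26 mm bore; this point is its centre, half-way up, z along its axis (either way up will do). Starts flat on the bench.
- spacer_a_mid (a point): Brass spacer, 8 mm high: a flat ring 60 mm across with a 26 mm bore; this point is its centre, half-way up, z along its axis (either way up will do). Starts in the right-hand (-y) bay of the hopper, lying flat on the gate, or is absent (None). 
- spacer_b_mid (a point): Brass spacer, 8 mm high: a flat ring 60 mm across with a 26 mm bore; this point is its centre, half-way up, z along its axis (either way up will do). Starts in the middle bay of the hopper, lying flat on the gate, or is absent (None). 
- spacer_c_mid (a point): Brass spacer, 8 mm high: a flat ring 60 mm across with a 26 mm bore; this point is its centre, half-way up, z along its axis (either way up will do). Starts in the left-hand (+y) bay of the hopper, lying flat on the gate, or is absent (None). 
- spacer_d_mid (a point): Brass spacer, 8 mm high, like the others: a flat ring 60 mm across with a 26 mm bore; this point is its centre, half-way up, z along its axis (either way up will do). Starts flat on the bench, or is absent (None).
- washer_mid (a point): Thick aluminium thrust washer, 8 mm high: a flat ring 60 mm across with a 26 mm bore; this point is its centre, half-way up, z along its axis (either way up will do). Starts flat on the bench.
- collar_mid (a point): Dark steel retaining collar, 20 mm high, with a slot on one side: a flat ring 60 mm across with a 26 mm bore; this point is its centre, half-way up, z along its axis (either way up will do). Starts flat on the bench.
- bearing: The same bearing; origin at the centre of its underside.
- spacer_a: The same spacer; origin at the centre of its underside.
- spacer_b: The same spacer; origin at the centre of its underside.
- spacer_c: The same spacer; origin at the centre of its underside.
- spacer_d: The same spacer; origin at the centre of its underside.
- washer: The same washer; origin at the centre of its underside.
- collar: The same collar; origin at the centre of its underside.
- oil_can: Bystander: copper oil can, 61 mm across, 181 mm high with its thin spout. Origin: centre of its underside. Leave it alone.
- file: Bystander: file with a red handle, 239 mm long (its y), 26 mm wide, 27 mm thick, flat on the bench. Origin: centre of its underside. Leave it alone.
Not all that is in view belongs to the job. Of the things shaped like the bearing, the bare steel one is meant.

How it is judged (in metres and radians):
On the way, in this order (a step that is already met when the one before it is completed fails the run):
1. the lever is pulled right over and every spacer has dropped out in front of the hopper onto the bench (value of joint gate_lever above 1.25 rad and x of each of spacer_a_mid, spacer_b_mid, spacer_c_mid in the frame of hopper below -0.05 m and height (world z) of each of spacer_a_mid, spacer_b_mid, spacer_c_mid below 0.02 m), for 0.2 s.
2. the lever is pushed fully home: gate shut and held by its friction lock (value of joint gate_lever below 0.08 rad), for 0.2 s.
3. the bearing sits flat on the spindle's shoulder (horizontal distance between bearing_mid and spindle_seat below 0.006 m and z of bearing_mid in the frame of spindle_seat between 0.003 and 0.009 m and (angle between bearing_mid's own z axis and vertical below 0.08 rad or angle between bearing_mid's own z axis and vertical above 3.06 rad)), for 0.2 s.
4. all the spacers are on the shaft above the bearing (horizontal distance between each of spacer_a_mid, spacer_b_mid, spacer_c_mid, spacer_d_mid and spindle_seat below 0.006 m and z of spacer_a_mid in the frame of spindle_seat between 0.013 and 0.043 m and (angle between spacer_a_mid's own z axis and vertical below 0.08 rad or angle between spacer_a_mid's own z axis and vertical above 3.06 rad) and z of spacer_b_mid in the frame of spindle_seat between 0.013 and 0.043 m and (angle between spacer_b_mid's own z axis and vertical below 0.08 rad or angle between spacer_b_mid's own z axis and vertical above 3.06 rad) and z of spacer_c_mid in the frame of spindle_seat between 0.013 and 0.043 m and (angle between spacer_c_mid's own z axis and vertical below 0.08 rad or angle between spacer_c_mid's own z axis and vertical above 3.06 rad) and z of spacer_d_mid in the frame of spindle_seat between 0.013 and 0.043 m and (angle between spacer_d_mid's own z axis and vertical below 0.08 rad or angle between spacer_d_mid's own z axis and vertical above 3.06 rad)), for 0.2 s.
5. the washer is on the shaft on top of the spacers (horizontal distance between washer_mid and spindle_seat below 0.006 m and z of washer_mid in the frame of spindle_seat between 0.029 and 0.051 m and (angle between washer_mid's own z axis and vertical below 0.08 rad or angle between washer_mid's own z axis and vertical above 3.06 rad) and distance between washer_mid and bearing_mid above 0.023 m), for 0.2 s.
6. the retaining collar is on the shaft, resting on the washer (horizontal distance between collar_mid and spindle_seat below 0.006 m and z of collar_mid in the frame of spindle_seat between 0.043 and 0.065 m and (angle between collar_mid's own z axis and vertical below 0.08 rad or angle between collar_mid's own z axis and vertical above 3.06 rad) and distance between collar_mid and washer_mid below 0.017 m), for 0.2 s.
At the end, for the whole second after the job is handed in: Lever home (under 0.08 rad); bearing, every spacer present, washer and collar on the shaft in that order, each within 6 mm of its axis, flat within 0.08 rad, the bearing down on the shoulder (3 mm), the collar on the washer (3 mm), all at rest and released (all of step 3 and all of step 4 and all of step 5 and all of step 6 and value of joint gate_lever below 0.08 rad and linear speed of each of bearing, spacer_a, spacer_b, spacer_c, spacer_d, washer, collar below 0.02 m/s); the robot touches nothing.
It fails at once if the oil can is moved by more than 40 mm or tipped over (distance of oil_can from where it was at the start of the episode above 0.04 m or angle between oil_can's own z axis and vertical above 0.5 rad).
It fails at once if the file is moved by more than 40 mm (distance of file from where it was at the start of the episode above 0.04 m).
Of spacer_a, spacer_b, spacer_c, spacer_d only 2 to 4 are there at a start; the rules pass over those that are not, and their reading is None.
At some moment in a run one of bearing, washer, collar, spacer_d may be knocked a few centimetres aside while the robot is not near it.
Once in a run the grip may slacken for a moment while it holds something.
It also fails if it takes over 210 s, if anything falls off the work surface, if the arm or the gripper's body presses on something with over 40 N, if the wrist force passes 120 N, or if a joint passes its speed limit or range.

## Working session

There is one attempt and no reset: what is moved stays moved. The work goes in short steps, each a Python script; the robot and the scene stay as the last script left them, time stands still between calls to the robot, and variables do not carry over. Pictures are saved under pics/ and viewed, about 12 in all and at most 16, crops included, and the job is handed in when it is done.

```bash
mkdir -p pics; ls
python3 - <<'E'
from workcell import *
import cv2
s=read_state();print(s['time'],s['finger_gap'],grip_point_offset)
for n in("scene","top"):
    c=camera(n);cv2.imwrite(f"pics/{n}0.png",c["image"]);print(n,c["fx"],c["fy"],c["cx"],c["cy"],c["cam_to_world"].round(3).tolist(),[k for k in c])
E
```

```text
pics
0.0 85.07686439997046 -18.700000000000003
scene 361.63558035376445 361.63558035376445 316.75964705589377 198.35821834461964 [[-0.533, 0.458, -0.711, -428.18], [-0.846, -0.279, 0.455, 600.073], [0.01, 0.844, 0.536, 838.361], [0.0, 0.0, 0.0, 1.0]] ['image', 'range_z', 'fx', 'fy', 'cx', 'cy', 'cam_to_world']
top 449.18280157417934 449.18280157417934 318.44762973779 196.11828653851848 [[-0.014, 0.993, -0.117, 339.966], [-1.0, -0.015, -0.01, 17.858], [-0.012, 0.117, 0.993, 1393.802], [0.0, 0.0, 0.0, 1.0]] ['image', 'range_z', 'fx', 'fy', 'cx', 'cy', 'cam_to_world']
```

View pics/scene0.png

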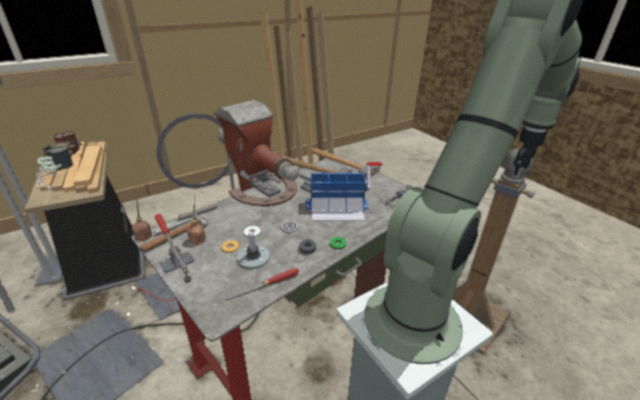

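View pics/top0.png

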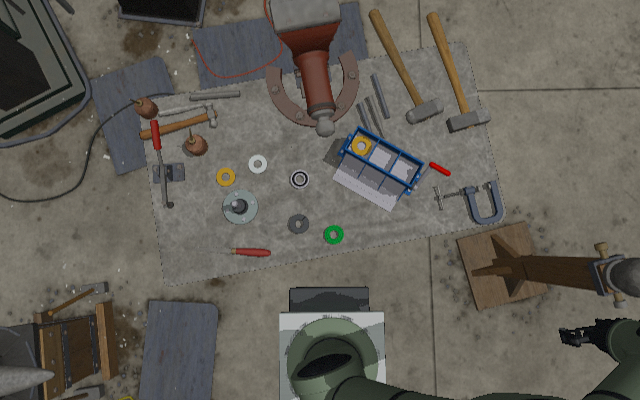

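```bash
cat > h.py <<'E'
from workcell import *
import numpy as np, cv2
def ray(c,uv,z):
    "pixels (N,2) -> world points on plane height z (N,3)"
    uv=np.atleast_2d(uv).astype(float); T=c["cam_to_world"]
    d=np.c_[(uv[:,0]-c["cx"])/c["fx"],-(uv[:,1]-c["cy"])/c["fy"],-np.ones(len(uv))]@T[:3,:3].T
    o=T[:3,3]; return o+d*((z-o[2])/d[:,2])[:,None]
def cloud(c):
    "world point per pixel, nan where no range"
    h,w=c["range_z"].shape; u,v=np.meshgrid(np.arange(w),np.arange(h)); r=c["range_z"].astype(float); r[r==0]=np.nan
    p=np.stack([(u-c["cx"])/c["fx"]*r,-(v-c["cy"])/c["fy"]*r,-r],-1)
    return p@c["cam_to_world"][:3,:3].T+c["cam_to_world"][:3,3]
def R(a):
    "tool down, jaws opening along world yaw a"
    return np.array([[np.cos(a),np.sin(a),0],[np.sin(a),-np.cos(a),0],[0,0,-1.]])
def blobs(c,m,z,lo=60,hi=1e9):
    n,l,s,ce=cv2.connectedComponentsWithStats(m.astype(np.uint8))
    return [(ce[i].round(1).tolist(),int(s[i,4]),ray(c,ce[i],z)[0].round(1).tolist()) for i in range(1,n) if lo<s[i,4]<hi]
E
python3 - <<'E'
from h import *
c=camera("top");im=c["image"]
cv2.imwrite("pics/c0.png",cv2.resize(im[110:270,130:470],None,fx=2.3,fy=2.3,interpolation=cv2.INTER_CUBIC))
H=cv2.cvtColor(im,cv2.COLOR_BGR2HSV);P=cloud(c)
for n,p,z in[("bearing",(299,180),12),("brass",(226,177),8),("wash",(257,163),8),("collar",(298,224),20),("green",(334,234),12),("brassbay",(361,146),93),("foot",(240,207),12),("tip",(239,206),109)]:
    print(n,ray(c,p,z)[0].round(1), P[p[1]-3:p[1]+4,p[0]-8:p[0]+9,2].round()[3][::2])
h,s,v=cv2.split(H)
print("red",blobs(c,((h<6)|(h>174))&(s>150)&(v>80),173,30))
print("yel",blobs(c,(h>15)&(h<32)&(s>120)&(v>120),8,30))
b=(h>100)&(h<125)&(s>120);print("blue",blobs(c,b,125))
ok=b&(abs(P[...,2]-125)<10);pts=P[ok][:,:2].astype(np.float32);print(len(pts),cv2.minAreaRect(pts))
E
```

```text
bearing [554.2  91.8  12. ] [ 7.  3. 18.  5.  1.  2.  0. 14. 12.]
brass [568.  320.5   8. ] [ 8.  6.  0. -0. -2.  4. 11.  4.  5.]
wash [610.9 223.4   8. ] [12.  8.  8. -3. -1. -0.  0. 10. 10.]
collar [416.9  95.7  20. ] [21. 21. 23. -1.  2.  3. -4. 13. 18.]
green [385.1 -14.   12. ] [12.  5.  5.  1.  2.  1. 10.  7.  9.]
brassbay [640.2 -96.5  93. ] [99. 92. 84. 85. 85. 83. 82. 97. 92.]
foot [472.6 275.3  12. ] [ 45. 104.  89.  73.  47.  44.  45.  21.   9.]
tip [466.3 260.1 109. ] [  9. 106. 112.  95.  72.  44.  48.  32.  19.]
red [([155.3, 134.3], 220, [664.7, 483.9, 173.0]), ([439.6, 168.5], 121, [554.9, -303.6, 173.0]), ([252.9, 251.8], 194, [335.1, 209.7, 173.0])]
yel [([449.6, 62.1], 637, [929.4, -394.8, 8.0]), ([360.5, 145.1], 206, [662.9, -102.4, 8.0]), ([225.1, 176.5], 223, [569.5, 323.4, 8.0])]
blue [([382.4, 157.0], 1010, [599.6, -154.2, 125.0])]
532 ((602.4132080078125, -158.60194396972656), (220.3914031982422, 84.9234848022461), 59.09642791748047)
```

View pics/c0.png

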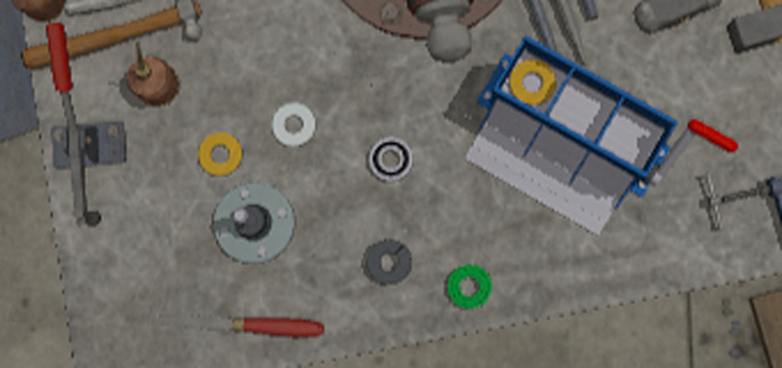

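The top view shows the bare steel bearing with its black shield at (299,180). The ring at (334,234) has the same shape but is painted green, so it's a decoy. The washer is at (257,163), brass spacer d at (226,177), the collar at (298,224) and the spindle at (240,207). The hopper holds one spacer, in its left bay at (361,146), and the lever handle is at (440,168).

Run:
```python
from h import *
a=np.deg2rad(59.1)-np.pi/2
s=read_state();movel(s['eef_pos']+np.array([0,0,130]))
movep(np.array([540,-295,330]),R(a))
c=camera("wrist");im=c["image"];cv2.imwrite("pics/w0.png",im)
print(c["fx"],c["cam_to_world"].round(2).tolist())
h,s,v=cv2.split(cv2.cvtColor(im,cv2.COLOR_BGR2HSV))
m=((h<6)|(h>174))&(s>150)&(v>80);P=cloud(c)
print(blobs(c,m,173,100)); 
q=P[m];q=q[q[:,2]>150];print(len(q),np.nanpercentile(q,[5,50,95],axis=0).round(1))
print(read_state()['time'],read_state()['qpos'])
```

```text
338.4897988636139 [[0.86, 0.5, 0.13, 572.44], [-0.51, 0.83, 0.22, -239.38], [0.0, -0.26, 0.97, 506.54], [0.0, 0.0, 0.0, 1.0]]
[([335.4, 165.9], 827, [554.5, -301.6, 173.0])]
825 [[ 539.3 -324.4  176.7]
 [ 555.  -300.3  179.5]
 [ 569.7 -277.7  181.2]]
3.0583 [ 0.65751313  0.42314801 -0.37296123  1.4307795   0.1556673   1.316824
 -0.26618701]
```

View pics/w0.png

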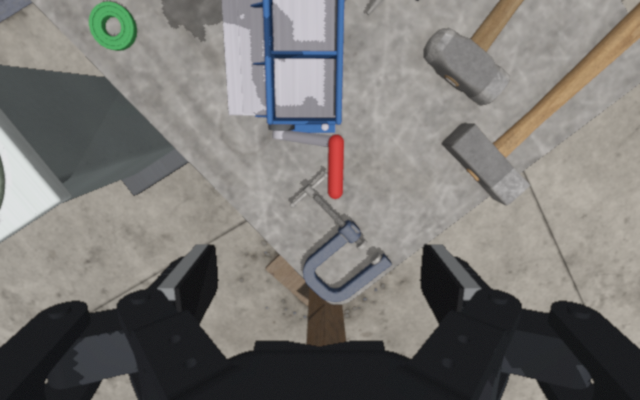

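The wrist view shows the red handle at (335,166), parallel to the hopper's y axis. That puts it at about (555,-301). Next I pull it with the open fingers either side of it.

Run:
```python
from h import *
a=np.deg2rad(59.1)-np.pi/2
x=np.array([np.cos(a),np.sin(a),0]);g=np.array([554.7,-301,0])-x*0
y=np.array([-x[1],x[0],0]); g=g-3*y
movel(g+[0,0,330]);movel(g+[0,0,145],guard=15)
print(read_state()['eef_pos'])
r=movel(g-x*(122+34.5+5)+[0,0,145],max_speed=70,guard=30)
s=read_state();print(r,(s['eef_pos']-g)@x,s['ft_force'],s['time'])
wait(0.7)
c=camera("top");cv2.imwrite("pics/t1.png",cv2.resize(c["image"][110:270,130:470],None,fx=2.3,fy=2.3,interpolation=cv2.INTER_CUBIC))
h,s,v=cv2.split(cv2.cvtColor(c["image"],cv2.COLOR_BGR2HSV))
print("yel",blobs(c,(h>15)&(h<32)&(s>120)&(v>120),8,30))
print("red",blobs(c,((h<6)|(h>174))&(s>150)&(v>80),173,20))
```

```text
[ 553.5200882  -303.72516406  145.81929173]
False -161.37187933972663 [ 0.08237419 -0.18921312 -0.6547064 ] 7.1583
yel [([448.9, 60.6], 699, [934.5, -392.8, 8.0]), ([408.0, 79.8], 45, [873.0, -259.5, 8.0]), ([360.5, 145.1], 207, [662.8, -102.5, 8.0]), ([225.1, 176.5], 224, [569.6, 323.3, 8.0])]
red [([155.3, 134.3], 222, [664.8, 483.7, 173.0]), ([439.6, 168.5], 121, [554.9, -303.6, 173.0]), ([253.0, 251.8], 193, [335.1, 209.4, 173.0])]
```

View pics/t1.png

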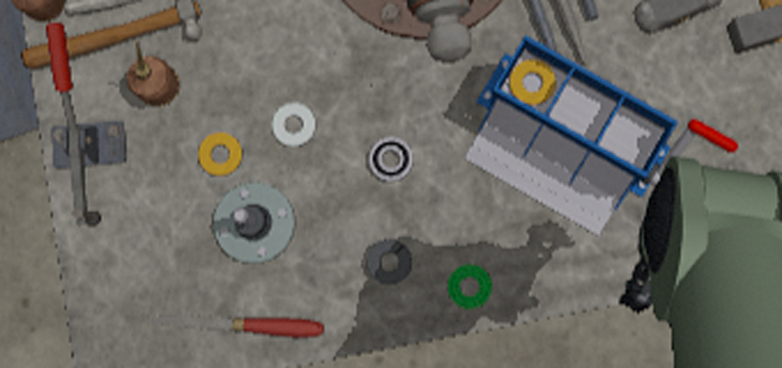

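The lever didn't move (handle still at (439.6,168.5)) and I felt no force, so the open fingers passed over the bar. I'll grip the bar and swing it along its arc instead.

Run:
```python
from h import *
a=np.deg2rad(59.1)-np.pi/2
x=np.array([np.cos(a),np.sin(a),0]);g=np.array([554.7,-301,0])
y=np.array([-x[1],x[0],0]); g=g-2*y
s=read_state();p=s['eef_pos'];movel(np.r_[p[:2],230]);movel(g+[0,0,230]);movel(g+[0,0,152],guard=15)
clamp();s=read_state();print(s['finger_gap'],s['eef_pos'],s['ft_force'])
z0=152-95*np.cos(.7);pv=g-95*np.sin(.7)*x
for q in np.arange(.2,1.41,.2):
    r=movel(pv+95*np.sin(.7-q)*x+[0,0,z0+95*np.cos(.7-q)],max_speed=80,guard=60)
    s=read_state();print(round(q,1),r,s['finger_gap'].round(1),s['ft_force'].round(1))
    if r:break
wait(.5);s=read_state();print(s['time'],s['eef_pos'])
c=camera("top");cv2.imwrite("pics/t2.png",cv2.resize(c["image"][110:270,130:470],None,fx=2.3,fy=2.3,interpolation=cv2.INTER_CUBIC))
h,s,v=cv2.split(cv2.cvtColor(c["image"],cv2.COLOR_BGR2HSV))
print("yel",blobs(c,(h>15)&(h<32)&(s>120)&(v>120),8,30))
print("red",blobs(c,((h<6)|(h>174))&(s>150)&(v>80),173,20))
```

```text
0.02660761198129026 [ 553.66490623 -302.71169941  151.96814668] [-0.42549506 -0.36769458  0.36173657]Traceback (most recent call last):
  File "<stdin>", line 10, in <module>
AttributeError: 'float' object has no attribute 'round'
```

Run:
```python
from h import *
s=read_state();print(s['eef_pos'],s['finger_gap'],s['time'],s['tool_rot'].round(2).tolist())
c=camera("wrist");b=camera("scene")
T=np.linalg.inv(c["cam_to_world"])
def pr(c,p):
    q=np.linalg.inv(c["cam_to_world"])@np.r_[p,1];return (c["cx"]+c["fx"]*q[0]/-q[2],c["cy"]-c["fy"]*q[1]/-q[2])
print("tcp px",pr(c,s['eef_pos']),"tcp scene",pr(b,s['eef_pos']), pr(b,[554.7,-301,173]))
cv2.imwrite("pics/w1.png",c["image"])
cv2.imwrite("pics/s1.png",cv2.resize(b["image"][100:250,280:480],None,fx=3,fy=3,interpolation=cv2.INTER_CUBIC))
```

```text
[ 540.19515725 -294.71399077  163.44037444] 0.07137888141479443 11.6667 [[0.86, -0.51, 0.0], [-0.51, -0.86, -0.0], [0.0, 0.0, -1.0]]
tcp px (np.float64(320.3891293105108), np.float64(224.2525317783716)) tcp scene (np.float64(374.6780941003006), np.float64(167.76943568553622)) (np.float64(373.78682602177867), np.float64(163.8743886108632))
```

View pics/w1.png

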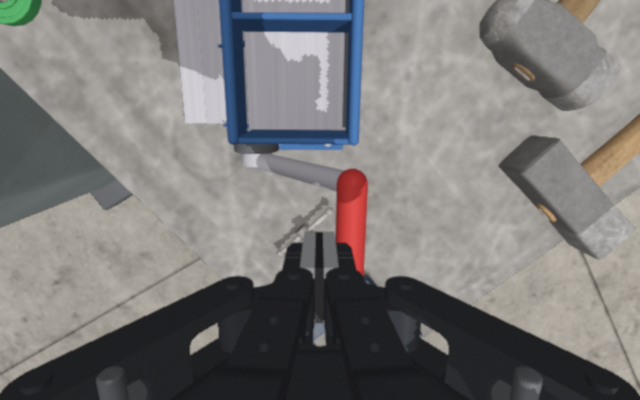

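View pics/s1.png

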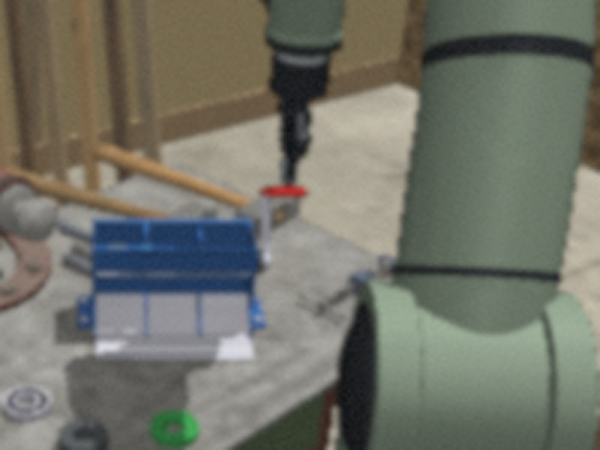

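Run:
```python
from h import *
c=camera("wrist");P=cloud(c);im=c["image"]
for u,v in[(320,236),(312,245),(328,245),(312,260),(330,260),(352,180),(352,200),(352,220),(352,240),(300,60),(400,60)]:print(u,v,im[v,u],P[v,u].round(1),c["range_z"][v,u])
b=camera("scene");P=cloud(b)
for u,v in[(376,155),(376,158),(376,160),(376,162),(375,164),(375,168),(370,164),(380,164)]:print(u,v,b["image"][v,u],P[v,u].round(0))
cv2.imwrite("pics/x.png",cv2.resize(b["image"][130:180,350:400],None,fx=10,fy=10,interpolation=cv2.INTER_NEAREST))
```

```text
320 236 [29 28 27] [ 545.8 -284.9  207.3] 141.86325
312 245 [109 109 107] [ 542.8 -283.5  215.7] 133.82916
328 245 [109 108 106] [ 548.  -287.2  214.5] 135.08658
312 260 [109 108 106] [ 543.  -283.7  228.7] 121.253265
330 260 [109 108 106] [ 548.7 -286.8  229.1] 120.82705
352 180 [ 52  55 166] [ 568.2 -277.9  178.7] 164.87256
352 200 [ 55  59 179] [ 563.3 -286.2  180.4] 165.7372
352 220 [ 76  80 219] [ 558.2 -295.6  179.6] 169.34267
352 240 [ 76  81 219] [ 552.9 -304.8  179.9] 171.84615
300 60 [190 184 186] [ 576.4 -207.    85. ] 238.40584
400 60 [163 166 169] [ 6.580e+02 -2.448e+02  5.000e-01] 317.603
376 155 [43 42 38] [ 532. -286.  226.]
376 158 [43 40 36] [ 531. -288.  212.]
376 160 [50 50 59] [ 529. -287.  205.]
376 162 [ 48  48 150] [ 550. -308.  181.]
375 164 [ 49  54 163] [ 549. -303.  174.]
375 168 [88 91 93] [ 719. -463.   37.]
370 164 [ 51  54 146] [ 558. -284.  175.]
380 164 [ 53  55 164] [ 536. -317.  176.]
```

View pics/x.png

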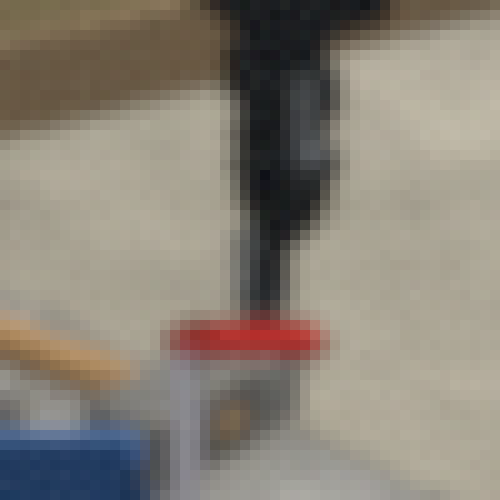

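Both cameras put the shut fingertips at z≈203 while the reported TCP is at 163. So the real tip sits about 40 mm above where the interface says. Laterally it is centred. I'll grip 40 mm lower and use the finger gap to check that I have the bar.

```bash
cat >> h.py <<'E'
DZ=-40   # commanded TCP z = wanted fingertip z + DZ (measured tool-length error)
E
cat > lever.py <<'E'
from h import *
a=np.deg2rad(59.1)-np.pi/2
x=np.array([np.cos(a),np.sin(a),0]);y=np.array([-x[1],x[0],0]);g=np.array([554.7,-301,0])-2*y
zg=152+DZ
def arc(qs,d0=0):
    z0=zg-95*np.cos(.7);pv=g-95*np.sin(.7)*x
    for q in qs:
        r=movel(pv+95*np.sin(.7-q)*x+[0,0,z0+95*np.cos(.7-q)],max_speed=70,guard=60)
        s=read_state();print(round(q,2),r,round(s['finger_gap'],1),s['ft_force'].round(1))
        if r:break
def look():
    c=camera("top");h,s,v=cv2.split(cv2.cvtColor(c["image"],cv2.COLOR_BGR2HSV))
    print("yel",blobs(c,(h>15)&(h<32)&(s>120)&(v>120),8,30)[1:])
    print("red",blobs(c,((h<6)|(h>174))&(s>150)&(v>80),173,20))
    return c
E
python3 - <<'E'
from lever import *
movel(read_state()['eef_pos']+[0,0,60]);open_gripper();movel(g+[0,0,210]);print(movel(g+[0,0,zg],guard=15))
clamp();s=read_state();print(s['finger_gap'],s['eef_pos'],s['ft_force'])
if s['finger_gap']>8:
    arc(np.arange(.2,1.41,.2));wait(.6)
c=look();cv2.imwrite("pics/t2.png",cv2.resize(c["image"][110:270,130:470],None,fx=2.3,fy=2.3,interpolation=cv2.INTER_CUBIC))
print(read_state()['time'])
E
```

```text
False
14.163189760572143 [ 554.10731293 -302.91399744  112.38800494] [ 2.86228438 -0.42019433  4.46990026]
0.2 False 14.1 [ 4.3 -1.9  9.9]
0.4 False 14.3 [ 4.5 -1.8 21.9]
0.6 False 14.4 [ 0.6 -0.1 22.9]
0.8 False 14.1 [2.9 1.8 7.8]
1.0 False 14.4 [ 0.8  3.1 12.7]
1.2 False 14.1 [ 5.1  2.2 -1.7]
1.4 False 13.7 [ 13.5  -1.3 -11.7]
yel [([384.7, 30.6], 31, [1040.1, -190.4, 8.0]), ([408.5, 80.6], 53, [870.4, -261.0, 8.0]), ([225.1, 176.5], 224, [569.6, 323.3, 8.0]), ([335.6, 191.8], 224, [515.8, -21.5, 8.0])]
red [([155.3, 134.3], 223, [664.7, 483.7, 173.0]), ([409.5, 202.4], 22, [462.8, -217.7, 173.0]), ([253.0, 251.8], 186, [335.1, 209.3, 173.0])]
18.5583
```

View pics/t2.png

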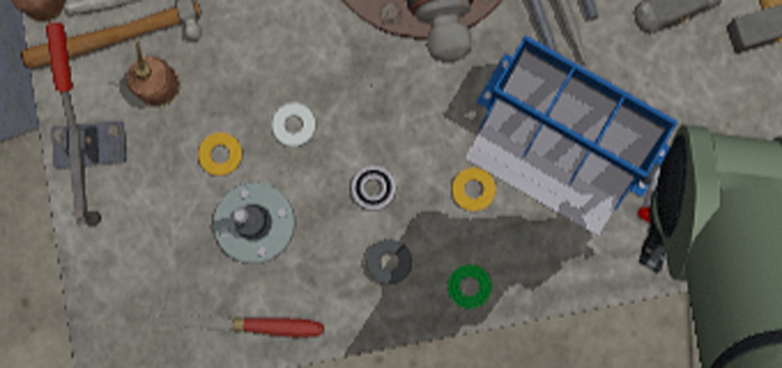

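The spacer dropped to (516,-21), and the bearing has been knocked to about px (292,192). Now I push the lever home.

Run:
```python
from lever import *
arc([1.2,1.0,.8,.6,.4,.2,0,-.04]);wait(.3);open_gripper()
s=read_state();movel(s['eef_pos']+[0,0,100])
movep(np.array([480,60,330]),R(a))
c=look();print(read_state()['time'])
im=c["image"];cv2.imwrite("pics/t3.png",im)
g_=cv2.GaussianBlur(im,(3,3),0)
for n,(u,v),z in[("bear",(292,192),12),("wash",(257,163),8),("coll",(298,224),20)]:
    k=im[v-16:v+17,u-16:u+17];lab=cv2.cvtColor(k,cv2.COLOR_BGR2GRAY)
    print(n,lab[16,::2].tolist())
w=camera("wrist");cv2.imwrite("pics/w3.png",w["image"])
```

```text
1.2 False 14.4 [2.2 4.9 1.3]
1.0 False 14.7 [-0.2  3.1  6.5]
0.8 False 14.4 [-2.6 -0.  13.4]
0.6 False 14.5 [-3.   1.1  4.3]
0.4 False 14.1 [-3.3 -0.1 -4.1]
0.2 False 14.5 [-0.4 -4.8  3.8]
0 False 14.4 [-0.7 -5.  -4.5]
-0.04 False 14.2 [-19.5   4.4  24.1]
yel [([408.2, 80.2], 42, [871.8, -260.2, 8.0]), ([225.1, 176.5], 224, [569.6, 323.3, 8.0])]
red [([155.3, 134.3], 222, [664.8, 483.7, 173.0]), ([439.6, 168.5], 121, [554.9, -303.6, 173.0]), ([253.1, 251.9], 195, [334.9, 209.0, 173.0])]
25.0833
bear [122, 122, 124, 124, 126, 76, 96, 99, 100, 107, 106, 110, 112, 115, 116, 116, 117]
wash [108, 111, 109, 119, 184, 183, 169, 13, 24, 26, 125, 120, 119, 119, 122, 120, 120]
coll [127, 83, 57, 64, 70, 77, 82, 87, 91, 94, 98, 100, 102, 106, 111, 110, 112]
```

View pics/w3.png

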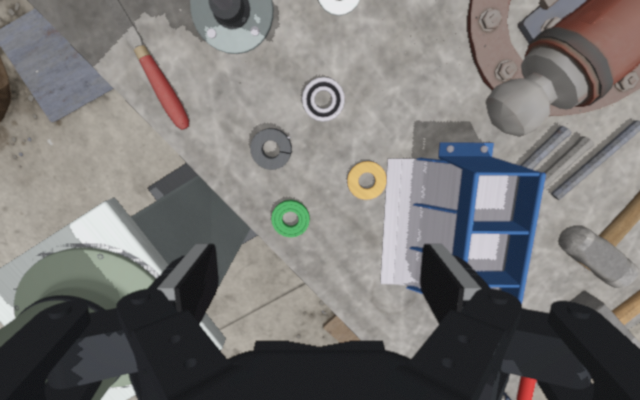

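The lever handle is back at its starting pixel (439.6,168.5). In the wrist view the bearing is at (323,98), the collar at (270,148), the dropped spacer at (367,180), and the green decoy at (290,218). Next I calibrate the tool length against the bench and measure the bearing and the spindle.

```bash
cat >> h.py <<'E'
A=np.deg2rad(59.1)-np.pi/2; RA=R(A)
BACK=np.array([-np.sin(A),np.cos(A)])   # world direction from TCP to wrist camera
def circ(c,guess,h,rmax=46):
    "centre and radius of the disc of height h near guess"
    P=cloud(c); m=(np.hypot(P[...,0]-guess[0],P[...,1]-guess[1])<rmax)&(abs(P[...,2]-h)<max(3,h*.4))
    n,l,s,ce=cv2.connectedComponentsWithStats(m.astype(np.uint8)); i=1+np.argmax(s[1:,4])
    ct=max(cv2.findContours((l==i).astype(np.uint8),0,1)[0],key=len)[:,0]
    W=ray(c,cv2.convexHull(ct)[:,0],h)[:,:2].astype(np.float32)
    (x,y),r=cv2.minEnclosingCircle(W); k=np.linalg.lstsq(np.c_[2*W,np.ones(len(W))],(W**2).sum(1),rcond=None)[0]
    return np.array([k[0],k[1]]),float(np.sqrt(k[2]+k[0]**2+k[1]**2)),r
def hover(xy,z=110): movep(np.array([xy[0],xy[1],z]),RA)
E
python3 - <<'E'
from h import *
w=camera("wrist");
for n,gs,h in[("bear",(524,111),12),("coll",(417,96),20),("spac",(516,-21),8)]:
    print(n,circ(w,gs,h))
clamp();movel(np.array([452,25,60.]));print(movel(np.array([452,25,-60.]),max_speed=30,guard=6));s=read_state();print("bench",s['eef_pos'],s['ft_force'])
movel(np.array([452,25,100.]));open_gripper()
hover((470,265),130);w=camera("wrist");cv2.imwrite("pics/w4.png",w["image"]);P=cloud(w)
m=abs(P[...,2]-108.5)<5;m&=np.hypot(P[...,0]-470,P[...,1]-265)<30;q=P[m];print("tip",len(q),np.median(q,axis=0),q.mean(0))
print("foot",circ(w,(470,268),12,65));print("shoulder",circ(w,(470,268),45,30));print(read_state()['time'],read_state()['eef_pos'])
E
```

```text
bear (array([519.53480731, 115.63210221]), 29.47159299779489, 29.716259002685547)
coll (array([419.61935068,  95.17997932]), 29.76531369599665, 31.075769424438477)
spac (array([515.57211709, -19.49651883]), 29.487816061464393, 29.753480911254883)
True
bench [452.02240087  24.98675013 -34.08328937] [-2.79727484 -1.01070539 15.38435286]
tip 748 [475.34746528 278.22803418 107.96311053] [475.24180678 278.13353319 107.46523596]
foot (array([474.93830768, 277.81330224]), 54.199759091539434, 54.38563919067383)
shoulder (array([475.27908501, 278.36007171]), 19.989683188181562, 20.395984649658203)
33.5167 [470.36180454 263.36044083 129.75854845]
```

View pics/w4.png

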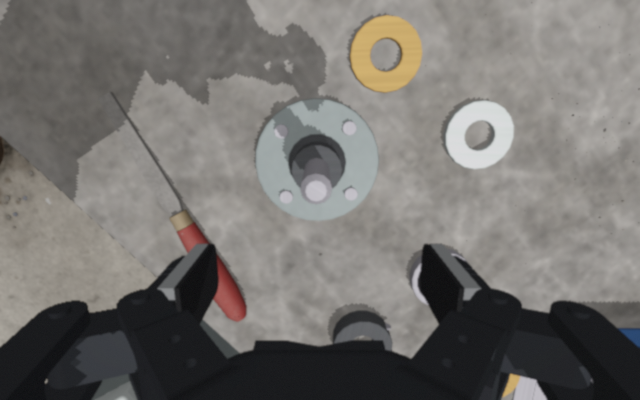

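```bash
sed -i 's/^DZ=.*/DZ=-34/' h.py
cat > pick.py <<'E'
from h import *
import sys
SP=np.array([475.2,278.1]); ZC=-38.5
def go(xy,z,**k): return movel(np.array([xy[0],xy[1],z]),**k)
def pick(guess,h):
    hover(np.array(guess)-8*BACK,90); wait(.15); w=camera("wrist"); c,r,r2=circ(w,guess,h); print("ring",c.round(1),round(r,1),round(r2,1))
    if not 27<r<33: raise SystemExit("bad circle")
    s=read_state(); print("eef err",(s['eef_pos'][:2]-(np.array(guess)-8*BACK)).round(1))
    go(c,20); print("guard",go(c,ZC,max_speed=60,guard=15)); wait(.1); e=read_state()['eef_pos']; clamp()
    s=read_state(); print("gap",round(s['finger_gap'],1),"eef",s['eef_pos'].round(1),s['ft_force'].round(1))
    return c,e
def place(b,c,e):
    "b: height of the support above the bench, lower to 3 mm above it"
    off=c-e[:2]; off=off-(off@RA[:2,0])*RA[:2,0]; t=SP-off; z0=ZC
    go(read_state()['eef_pos'][:2],z0+135)
    print("gap lifted",round(read_state()['finger_gap'],1))
    go(t,z0+135); wait(.2); s=read_state(); t2=2*t-s['eef_pos'][:2]; print("err",(s['eef_pos'][:2]-t).round(2)); go(t2,z0+125)
    r=go(t2,z0+b+3,max_speed=60,guard=12); s=read_state(); print("stop",r,"b",round(s['eef_pos'][2]-z0,1),"xyerr",(s['eef_pos'][:2]-t).round(1),round(s['finger_gap'],1),s['ft_force'].round(1))
    return r
def release():
    open_gripper(); wait(.2); s=read_state(); go(s['eef_pos'][:2],130); 
def check(h):
    "look at the top of the stack, its height h above bench"
    movep(np.r_[SP-15*BACK,150],RA); wait(.1); w=camera("wrist"); print("stack",[np.round(v,1) for v in circ(w,SP,h,45)],"t",read_state()['time'])
    P=cloud(w); d=np.hypot(P[...,0]-SP[0],P[...,1]-SP[1]); print("z ring",np.nanpercentile(P[...,2][(d>17)&(d<27)],[10,50,90]).round(1)); return w
E
python3 - <<'E'
from pick import *
c,e=pick((519.5,115.6),12)
r=place(45,c,e)
if not r: release(); w=check(57); cv2.imwrite("pics/w5.png",w["image"])
E
```

```text
ring [519.9 115.9] 29.6 29.8
eef err [-0.   0.9]
guard False
gap 58.0 eef [520.2 115.9 -37.6] [-5.7 -2.  22.9]
gap lifted 58.4
err [ 0.27 -0.65]
stop False b 48.3 xyerr [-0.1  0.7] 57.6 [ 0.2 -0.8 -1.8]
stack [array([474.3, 279.6]), np.float64(29.6), np.float64(29.9)] t 42.8167
z ring [ 56.1 270.5 279.8]
```

```bash
sed -i 's/ZC=-38.5/ZC=-37.5/; s/P\[...,2\]\[(d>17)&(d<27)\]/P[...,2][(d>17)\&(d<27)\&(P[...,2]<130)]/' pick.py
python3 - <<'E'
from pick import *
c,e=pick((515.6,-19.5),8)
r=place(57,c,e)
if not r: release(); w=check(65); cv2.imwrite("pics/w6.png",w["image"])
E
```

```text
ring [515.9 -19.8] 29.5 29.7
eef err [0.2 1.2]
guard False
gap 56.0 eef [516.7 -19.9 -36.4] [-4.8  1.  22.9]
gap lifted 55.8
err [ 0.13 -0.32]
stop False b 60.4 xyerr [0.1 0.5] 55.3 [ 0.6  0.5 -1.8]
stack [array([474.4, 279.4]), np.float64(29.9), np.float64(30.3)] t 53.1667
z ring [63.9 64.7 65.6]
```

View pics/w6.png

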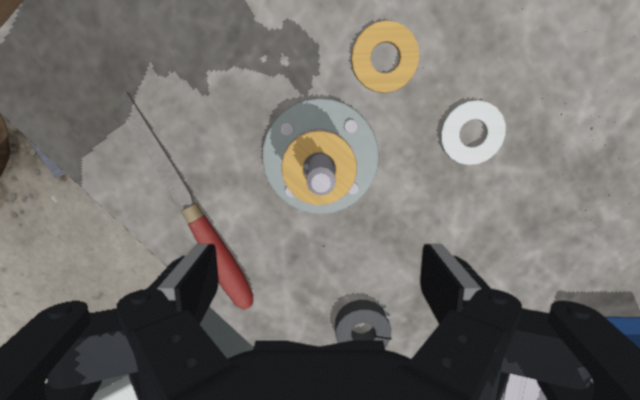

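The brass spacer sits flat on the spindle at px (320,167), ring top at z=64.7. Spacer d is at (386,57) and the washer at (473,132). I'll place both now.

Run:
```python
from pick import *
w=camera("wrist");d=ray(w,(386,57),8)[0][:2];wa=ray(w,(473,132),8)[0][:2];print(d,wa)
for gs,b in((d,65),(wa,73)):
    c,e=pick(gs,8)
    if not 50<read_state()['finger_gap']<64: print("no grip");break
    if place(b,c,e): break
    release(); w=check(b+8)
cv2.imwrite("pics/w7.png",w["image"])
```

```text
[570.02550192 324.21147355] [608.86722998 225.32245207]
ring [570.  325.1] 29.5 29.7
eef err [-0.1 -0.1]
guard False
gap 55.4 eef [570.1 325.2 -36.9] [-1.4 -1.6  8.7]
gap lifted 55.5
err [0.33 0.27]
stop False b 68.3 xyerr [-0.2 -0.1] 55.6 [ 0.6 -0.9 -1. ]
stack [array([474.7, 279.6]), np.float64(30.0), np.float64(30.7)] t 61.5083
z ring [71.8 72.7 73.6]
ring [609.  224.7] 29.5 29.8
eef err [-0.4  0.8]
guard False
gap 55.4 eef [609.3 224.7 -36.9] [-1.8 -1.1  7.9]
gap lifted 56.0
err [ 0.46 -0.35]
stop False b 76.3 xyerr [-0.3  0.5] 55.5 [ 0.  -0.4 -1.7]
stack [array([474.5, 280. ]), np.float64(30.0), np.float64(30.8)] t 69.95
z ring [79.9 80.7 81.5]
```

View pics/w7.png

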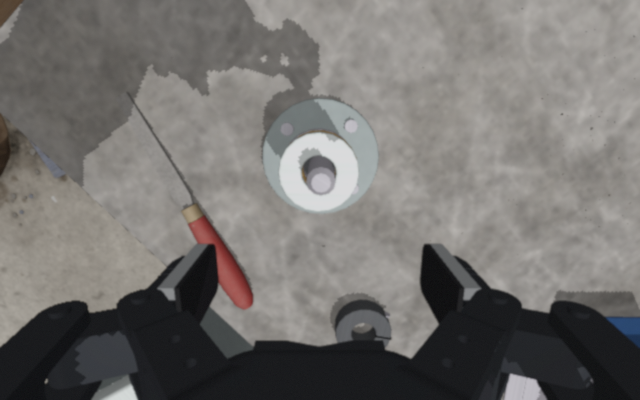

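The washer is on at px (320,172), top at z=80.7, and no other brass is in view. Last is the collar, at about (420,95).

Run:
```python
import pick as k
from pick import *
k.ZC=-32.5
c,e=pick((419.6,95.2),20)
if 50<read_state()['finger_gap']<64 and not place(81,c,e):
    release(); w=check(101); cv2.imwrite("pics/w8.png",w["image"])
    c=camera("top");cv2.imwrite("pics/t8.png",c["image"])
```

```text
ring [419.6  95.5] 29.9 31.0
eef err [0.4 1. ]
guard False
gap 58.1 eef [419.8  95.4 -31.8] [-4.4 -0.8 25.8]
gap lifted 57.3
err [ 0.09 -0.5 ]
stop False b 84.2 xyerr [0.  0.7] 57.6 [ 0.6  0.9 -3.2]
stack [array([475.3, 279.9]), np.float64(30.3), np.float64(31.3)] t 78.5167
z ring [ 99.7 100.5 101.4]
```

View pics/w8.png

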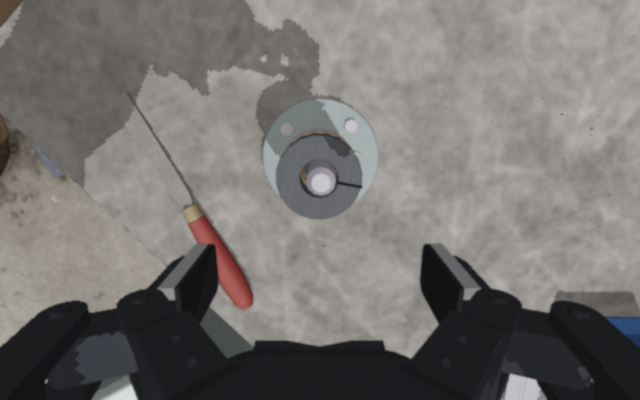

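The collar is flat on the stack at px (320,178), top at z=100.5 against 101 expected. I'll check the lever and the brass colour once more, then hand in.

Run:
```python
from lever import look
from h import *
movel(read_state()['eef_pos']+[0,0,60]);look();s=read_state();print(s['time'],s['finger_gap'],s['ft_force'])
finish_job()
```

```text
yel [([407.4, 79.1], 39, [875.4, -257.8, 8.0])]
red [([155.3, 134.3], 222, [664.8, 483.7, 173.0]), ([439.6, 168.5], 121, [554.9, -303.6, 173.0])]
79.1583 85.26353027070301 [-0.5235126  -0.80266451  0.43490994]
the job is handed in; nothing more can be done
```

The spindle is built and the job is handed in, at about 79 s of the 210 s allowed. I pulled the lever over, which dropped one spacer, and pushed it home. Then I stacked the bare-steel bearing, both brass spacers (the dropped one and the one already on the bench), the washer and the collar.

**Last checks:**
- **Stack:** the measured tops after each spacer, the washer and the collar were 64.7, 72.7, 80.7 and 100.5 mm, against 65, 73, 81 and 101 expected. The bearing's own height reading was spoiled by the gripper being in view, but the later heights fit it being down on the shoulder.
- **Centring:** each ring measured within about 2 mm of the shaft axis.
- **Lever and gripper:** the lever handle is back at its starting pixel. The gripper is open and clear, with no force on the tool.
- **Oil can and file:** I never went near either. The file's handle was at the same pixel each time I checked it before the stacking, but it wasn't picked up in the final top view, probably because the arm hid it. I did not measure the oil can.

**What went wrong or disagreed:**
- **Tool length:** the reported fingertip position was wrong. The cameras suggested the real tip was about 40 mm higher than reported, and touching the bench gave 34 mm. Because of this the first two tries at the lever closed on nothing; I corrected for it afterwards.
- **Knocked bearing:** it was knocked a few centimetres aside during the lever pull, so I measured it again before picking it up.

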